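# Free the blocked scoop rack and stow the scoop the right way round

## Task

The big measuring scoop has been shoved handle-first into the open bay of the two-bay scoop rack, so that its cup stands in front and blocks the sliding shutter. Take the scoop out and stand it on the black rubber mat, let go of it, and slide the shutter fully across to its end stop so that it closes that bay. Then put the scoop upright into the bay that the shutter has uncovered, cup first and wholly under the clear roof, with the handle sticking out of the front, and leave the utensils on the tray alone.

Things in the scene. Friction and masses are not known exactly. Their poses are not given: they have to be found in the camera images.
- scoop: Big steel measuring scoop, loose, about 150 g: round open cup 60 mm across the rim (56 at the foot), 50 mm high, wall 3 mm; flat black handle 18 mm wide, 10 mm thick, from x = 27 to 140 mm with its mid-thickness at z = 41 mm. Origin: centre of the cup's underside; z up, x along the handle. Stands by itself on its cup. At the start its handle is in the open bay, its cup in front of the rack.
- handle_end (a point): The free end of the big scoop's handle, at (140, 0, 41) mm in the scoop's frame.
- rack: Fixed rack, 130 mm deep (x), 196 wide (y), 70 high; two bays side by side, each 92 mm wide, 126 deep, 66 high inside, open in front, the table top as floor. Sides and divider 4 mm steel, back and 4 mm roof clear plastic. Origin: centre of its underside; its front (the mouths) is the face at x = -65 mm and looks roughly to the robot; z up.
- shut_bay (a point): Centre of the mouth of the bay that the shutter covers at the start (rack y = +48 mm), at table height in the plane of the rack's front. Axes as the rack: x leads into the bay.
- open_bay (a point): Centre of the mouth of the bay that is open at the start and holds the scoop's handle (rack y = -48 mm), at table height in the plane of the rack's front. Axes as the rack.
- shutter (a joint): Travel of the sliding shutter in m: 0 fully over the shut bay, 0.096 at the end stop, fully over the other bay; it slides along the rack's -y and takes about 2 N.
- shutter_knob (a point): Middle of the shutter's grip: upright black bar 16 x 16 mm, 45 mm tall, on the middle of the shutter's top edge (71 to 116 mm above the table; this point at 93.5). The shutter is an aluminium plate 92 mm wide, 6 thick, 71 high, just in front of the rack (its middle at rack x = -70 mm). Axes as the rack.
- mat: Black perforated rubber mat, 170 x 170 mm, 5 mm thick, fixed flat on the table. Origin: centre of its underside.
- tray: Shallow aluminium tray, fixed, 190 x 200 mm, rim 14 mm high, floor 3 mm thick, with the other utensils. Origin: centre of its underside.
- small_scoop: Bystander on the tray: small steel scoop of the same shape, cup 40 mm across and 32 mm high, handle 85 mm. Origin: centre of the cup's underside, x along the handle.
- shaker: Bystander on the tray: closed steel shaker can, 54 mm across, 95 mm high. Origin: centre of its underside.
- beaker: Bystander on the tray: open steel beaker, 66 mm across, 75 mm high. Origin: centre of its underside.
There are look-alikes about, which are no part of the job. What is shaped like the scoop but green or red is not meant.

How it is judged:
By the outcome, as a careful person would: the job done as asked, in the order asked, and still so for the second after the job is handed in, with the robot touching nothing.
It also fails if it takes over 72 s, if anything falls off the work surface, if the arm or the gripper's body presses on something with over 40 N, if the wrist force passes 120 N, or if a joint passes its speed limit or range.

## Robot

A 6-joint arm with a two-finger parallel gripper is mounted at the origin on the work surface. World frame = base frame: x ahead of the robot, y to its left, z up, the work surface at z = 0. Lengths are in mm, angles in rad, forces in N, time in s.
With the tool pointing down it reaches from about 425 to 950 mm from the base axis. Payload 14.7 kg.
Tool frame: the origin (TCP) lies on the centre line of the jaws, within the pads' length; the fingertips stand env.tip_extent ahead of it and the grasp point (between the pads) is the TCP (env.tip_extent is the distance from the TCP to the fingertips, in mm); z points along the fingers, y is the line along which they close (so a half turn about z gives the same grasp; the last joint's range is limited). The gripper opens to 85 mm and grips with 20 to 120 N. Pads are 22 mm wide; open, the fingers measure 114 mm over their backs; the gripper's body (76 mm by 85 mm) begins 54 mm behind the grasp point. The pads swing forward as they close: fully open they stand 13 mm farther back than shut.
Start: joints at [1.123, 0.48, 1.596, -0, 1.065, -0.047], TCP at [253.577, 598.491, 250.297] pointing down, gripper open.
Joint ranges: [-2.75, 2.75], [-0.82, 2.05], [0.23, 2.67], [-1.56, 4.7], [0.09, 2.69], [-2.92, 2.92]. Speed limits (rad/s): [1.89, 1.89, 2.39, 3.01, 3.01, 3.01].

## Interface

Orientations are given as [roll, pitch, yaw] about the fixed x, y, z axes, in that order (R = Rz(yaw) Ry(pitch) Rx(roll)).
In Python, from workcell import telemetry, read_camera, env, spotter gives the robot as it stands. The module is installed in compiled form; this text tells all that it offers.
- The arm moves only by the tool carry_out, never from a script. Its argument "motion" is a list of rows, each an object with "rotation": the turn, a rotation vector about the tool's x, y, z in rad, a list of three; "travel": the shift along the tool's x, y, z in mm, a list of three; "fingers": the gripper's target within -1 to 1 (shut at 1, half-way at 0, fully open at -1). In form: [{"rotation": [rx, ry, rz], "travel": [tx, ty, tz], "fingers": fingers}, ...]. A call has 1 to 8 rows; each row is the pose to reach, as a shift and turn from the pose commanded when the call began, along the tool's axes at that moment; what a row does not reach only later rows make up. A row lasts 1/10 s, in which the tool goes at most 50 mm and 8.59 degrees, less where a joint would pass 70% of its speed; a pose out of reach is approached as far as the arm can. A call with a gripper value outside its range is refused whole. The fingers move at their own pace and stop on an object; "squeeze" is the grip in N (left out, the last holds). Time passes only in rows, so rows that repeat a pose let the fingers close. It gives the time, the measured TCP pose, the force, the opening and the grip force at its end, in the units of the state.
- telemetry.observe(): the state, without advancing time (a new reading comes with each control period).
- read_camera(name): name is "scene" or "top"; returns a dict with "frame" (420x560x3 uint8, red, green, blue), "fx", "fy", "cx", "cy" (pixels), "dist" ([k1, k2, p1, p2, k3] as OpenCV has them; the pictures are not rectified), "extrinsics" (4x4, takes a point from camera to world coordinates). Camera axes: x right, y down, z forward; pixel columns grow to the right and rows downward; lengths in mm; the calibration is good to about 2 mm. A picture is of the moment at which its call begins. There is no depth.
- env.close_job(): hands the job in; it is judged then, once.
Trained networks look in the newest picture that a camera, given by its name, has taken for a name from the list of things; names that differ only in an ending like _2 or _b are one class to them, and where a whole thing is asked for, a point or a joint stands for the part that bears it (a point fixed in the world has none). Each returns a list of dicts, best first, with "conf" (0 to 1); they miss things now and then, are a little off and sometimes report something else, mostly with a low value. They report only what shows in the picture. A call takes as long as a camera call. They do not tell look-alikes from the thing itself.
- spotter.recognise(label, camera): "pixel" ([column, row] in pixels, amid what is visible of it).
- spotter.trace(label, camera): "region" (420x560 bool, what is visible of it) and "pixel" ([column, row] in pixels, amid what is visible of it).
- spotter.landmark_of(label, camera): "pixel" ([column, row] in pixels: a listed point, or the origin of a listed thing).
The state is a dict: "time_s": time; "joints": joint angles; "joint_velocities": joint speeds; "joint_torque": joint torques, N m; "tool_pos": TCP position; "ee_rot": TCP orientation; "wrist_force": force on the tool from outside, world axes, zero at the start; "wrist_torque": the same for the moment, N m; "width": finger opening in mm; "gripper_force": force on a finger pad.
Only numpy, scipy, OpenCV 4.12 (cv2) and the standard library are available. Lean on these libraries where they do the work, as an engineer would, in place of code of your own. Each camera call takes 0.05 s, during which the arm holds its last target. There are 200 camera calls.

## Working session

There is one attempt and no reset: what is moved stays moved. The work goes in short steps, Python scripts to look and compute and a tool call to move; the robot and the scene stay as the last step left them, time stands still between calls to the robot, and variables do not carry over. Pictures are saved under pics/ and viewed, at most 10 in all, crops included, and the job is handed in when it is done.

Besides the shell and the picture viewer there is one more tool, called by a JSON object that holds its "method" and its "body". carry_out: Moves the arm, as the interface text tells. Its arguments: {"type":"object","properties":{"motion":{"type":"array","items":{"type":"object","properties":{"rotation":{"type":"array","items":{"type":"number"}},"travel":{"type":"array","items":{"type":"number"}},"fingers":{"type":"number"}}}},"squeeze":{"type":"number"}},"required":["motion"]}

```bash
mkdir -p pics; cat > h.py <<'E'
import numpy as np, cv2
from workcell import telemetry, read_camera, env, spotter
from scipy.spatial.transform import Rotation as R
def ray(c,px,z):
    K=np.array([[c['fx'],0,c['cx']],[0,c['fy'],c['cy']],[0,0,1.]])
    u=cv2.undistortPoints(np.array([[px]],float),K,np.array(c['dist'],float))[0,0]
    E=np.array(c['extrinsics']);d=E[:3,:3]@np.array([u[0],u[1],1.]);o=E[:3,3]
    return o+d*(z-o[2])/d[2]
def proj(c,P):
    K=np.array([[c['fx'],0,c['cx']],[0,c['fy'],c['cy']],[0,0,1.]])
    E=np.linalg.inv(np.array(c['extrinsics']))
    return cv2.projectPoints(np.array(P,float).reshape(-1,1,3),cv2.Rodrigues(E[:3,:3])[0],E[:3,3],K,np.array(c['dist'],float))[0][:,0]
def save(c,n,crop=None,s=1):
    f=c['frame'][...,::-1]
    if crop: f=f[crop[1]:crop[3],crop[0]:crop[2]]
    cv2.imwrite('pics/'+n,cv2.resize(f,None,fx=s,fy=s,interpolation=cv2.INTER_CUBIC))
E
python3 - <<'E'
from h import *
a=read_camera('scene');b=read_camera('top')
f=np.vstack([a['frame'],b['frame']])[...,::-1]
save(a,'s0.png',s=1.4);save(b,'t0.png',s=1.4)
print(env.tip_extent)
Z={'scoop':0,'handle_end':41,'rack':0,'shut_bay':0,'open_bay':0,'shutter_knob':93.5,'mat':0,'tray':0,'small_scoop':0,'shaker':0,'beaker':0}
for n,z in Z.items():
  for cn,c in (('scene',a),('top',b)):
    for r in spotter.landmark_of(n,cn)[:3]:
      print(n,cn,round(r['conf'],2),np.round(r['pixel']),np.round(ray(c,r['pixel'],z)))
s=telemetry.observe();print(s['tool_pos'],s['ee_rot'],s['width'])
print(np.array(a['extrinsics'])[:3,3],np.array(b['extrinsics'])[:3,3])
E
```

```text
19.0
scoop scene 0.92 [180. 227.] [ 694. -258.    0.]
scoop scene 0.72 [264. 236.] [554.  -4.   0.]
scoop scene 0.71 [410. 215.] [165. 354.   0.]
scoop top 0.88 [369. 171.] [ 663. -240.    0.]
scoop top 0.77 [135. 327.] [179. 372.   0.]
scoop top 0.74 [284. 200.] [560.  -3.   0.]
handle_end scene 0.73 [213. 236.] [ 677. -113.   41.]
handle_end scene 0.63 [315. 305.] [695. 286.  41.]
handle_end scene 0.63 [374. 204.] [234. 235.  41.]
handle_end top 0.94 [189. 147.] [682. 274.  41.]
handle_end top 0.93 [182. 312.] [226. 242.  41.]
handle_end top 0.63 [180. 220.] [472. 274.  41.]
rack scene 0.88 [245. 264.] [680.  19.   0.]
rack scene 0.53 [267. 239.] [557.  10.   0.]
rack top 0.76 [275. 158.] [683.  30.   0.]
shut_bay scene 0.78 [272. 261.] [621.  78.   0.]
shut_bay top 0.78 [256. 178.] [618.  79.   0.]
open_bay scene 0.19 [263. 236.] [554.  -5.   0.]
shutter_knob scene 0.53 [274. 241.] [613.  81.  94.]
shutter_knob top 0.72 [255. 172.] [607.  79.  94.]
mat scene 0.71 [216. 187.] [ 470. -295.    0.]
mat top 0.65 [382. 235.] [ 480. -285.    0.]
tray scene 0.96 [348. 262.] [478. 277.   0.]
tray top 0.94 [181. 222.] [475. 280.   0.]
small_scoop scene 0.79 [370. 256.] [418. 322.   0.]
small_scoop scene 0.6 [216. 188.] [ 472. -291.    0.]
small_scoop top 0.72 [164. 236.] [433. 321.   0.]
shaker scene 0.73 [332. 267.] [528. 244.   0.]
shaker top 0.59 [199. 200.] [543. 235.   0.]
beaker scene 0.62 [341. 250.] [450. 233.   0.]
beaker top 0.8 [200. 238.] [435. 223.   0.]
[253.5637315  598.49032319 250.27199556] [-3.14154434e+00 -1.40400041e-05  2.74081441e+00] 85.26024361402126
[1230.19783823  527.81307598 1024.21399607] [ 204.27301342   -9.05209266 1478.41532957]
```

View pics/s0.png

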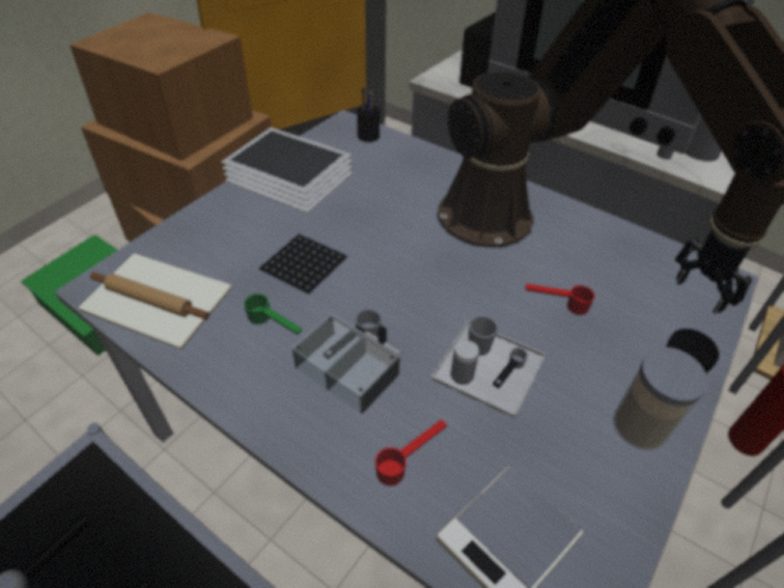

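View pics/t0.png

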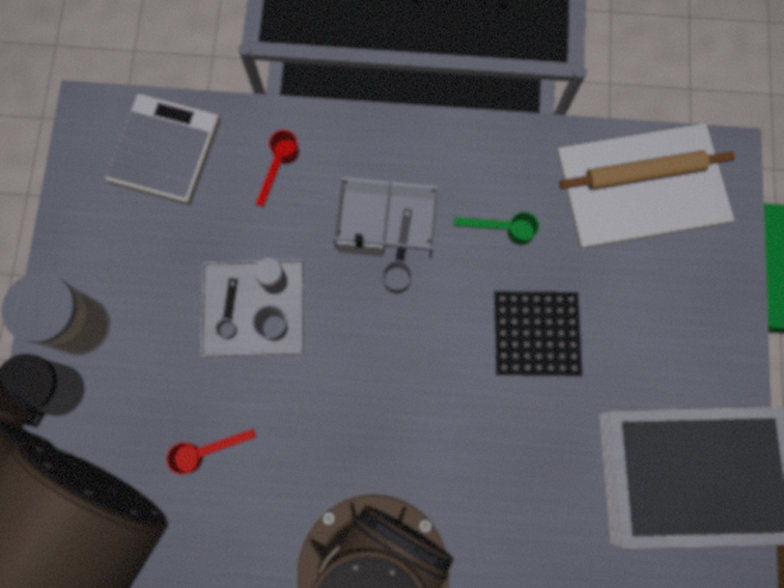

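The scene picture shows the steel scoop's cup at about native (264,232) in front of the rack's right-hand bay, and the shutter knob at (274,240). The top picture shows the cup at (284,198), the knob at (256,172) and the mat at (384,238). The green and red look-alikes stand apart. Next I fit the rack and scoop by overlaying wireframes.

```bash
cat > ov.py <<'E'
from h import *
def rack(p):
    T=lambda P:np.c_[(R.from_euler('z',p[2]).as_matrix()[:2,:2]@np.array(P,float)[:,:2].T).T+p[:2],np.array(P,float)[:,2]]
    return T
def lines(c,img,crop,s,L,col):
    for P in L:
        q=(proj(c,P)-np.array(crop[:2])+.5)*s
        cv2.polylines(img,[np.round(q*8).astype(np.int32)],False,col,1,cv2.LINE_AA,3)
def view(rp,sp,shut,name,crops,s=5,draw=True):
    ims=[]
    for cn,crop in crops.items():
        fs=[read_camera(cn) for _ in range(3)];c=fs[0]
        f=np.mean([x['frame'] for x in fs],0)[...,::-1].astype(np.uint8)[crop[1]:crop[3],crop[0]:crop[2]]
        f=cv2.resize(f,None,fx=s,fy=s,interpolation=cv2.INTER_CUBIC)
        if draw:
            T=rack(rp);b=[(-65,-98),(65,-98),(65,98),(-65,98),(-65,-98)]
            lines(c,f,crop,s,[T([(x,y,70) for x,y in b])],(0,255,0))
            lines(c,f,crop,s,[T([(x,y,0) for x,y in b])],(0,255,255))
            ky=48-shut
            lines(c,f,crop,s,[T([(-78,ky-8,116),(-62,ky-8,116),(-62,ky+8,116),(-78,ky+8,116),(-78,ky-8,116)])],(255,0,255))
            S=rack(sp);a=np.linspace(0,6.2832,40);z0=sp[3] if len(sp)>3 else 0
            lines(c,f,crop,s,[S(np.c_[30*np.cos(a),30*np.sin(a),0*a+50+z0]),S([(27,-9,46+z0),(140,-9,46+z0),(140,9,46+z0),(27,9,46+z0)])],(0,0,255))
        ims.append(f)
    cv2.imwrite('pics/'+name,np.hstack(ims))
E
python3 - <<'E'
from ov import *
view([681.5,26.6,-.06],[557,-4,-.06],0,'o1.png',{'top':(230,115,320,220),'scene':(200,210,300,315)},s=4)
for cn,z in(('top',50),('scene',50)):
    c=read_camera(cn)
    for r in spotter.trace('scoop',cn)[:3]:
        ys,xs=np.nonzero(r['region']);print(cn,r['conf'],xs.min(),xs.max(),ys.min(),ys.max(),len(xs))
E
```

```text
top 0.95 118 182 306 338 812
top 0.69 184 213 92 146 669
top 0.59 273 294 176 209 466
scene 0.91 268 318 301 347 735
scene 0.7 376 423 203 224 495
scene 0.66 254 271 221 239 252
```

View pics/o1.png

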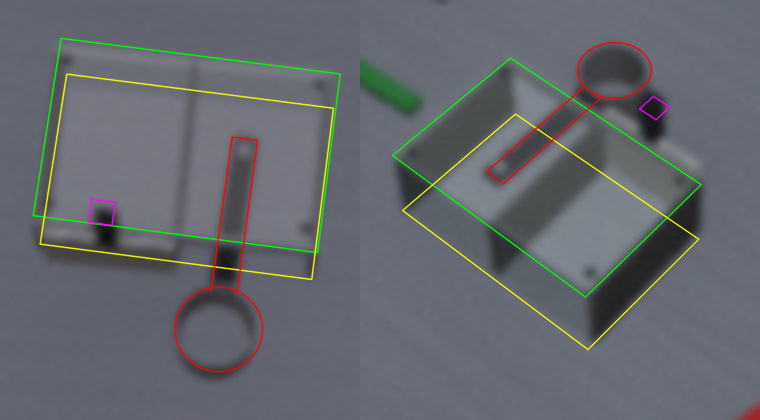

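The overlay fits to about 2 mm: the cup ring sits at (218,331) in the top crop and the knob at about (104,208). So the rack is at about (681.5, 26.6, yaw -0.06) and the scoop at about (556, -4, yaw -0.055).

```bash
cat > mv.py <<'E'
import sys
from h import *
def mv(x,y,z,yaw):
    s=telemetry.observe();p=np.array(s['tool_pos']);Rt=R.from_euler('xyz',s['ee_rot'])
    t=Rt.inv().apply(np.array([x,y,z])-p);G=R.from_euler('z',yaw)*R.from_euler('x',np.pi)
    print('t',round(s['time_s'],1),'pos',np.round(p,1),'travel',np.round(t,1),'rot',np.round((Rt.inv()*G).as_rotvec(),3),'w',round(s['width'],1),'F',np.round(s['wrist_force'],1),'g',round(s['gripper_force'],1),'j',np.round(s['joints'],2))
if __name__=='__main__': mv(*map(float,sys.argv[1:5]))
E
python3 mv.py 556 -4 180 3.085
```

```text
t 1.7 pos [253.6 598.5 250.3] travel [-513.5 -436.7   70.3] rot [-0.    -0.    -0.344] w 85.4 F [-0.5  0.1  0. ] g 0.0 j [ 1.12  0.48  1.6   0.    1.07 -0.05]
```

{"method": "carry_out", "body": {"motion": [{"travel": [-257, -218, 35], "rotation": [0, 0, -0.17], "fingers": -1}, {"travel": [-257, -218, 35], "rotation": [0, 0, -0.17], "fingers": -1}, {"travel": [-257, -218, 35], "rotation": [0, 0, -0.17], "fingers": -1}, {"travel": [-257, -218, 35], "rotation": [0, 0, -0.17], "fingers": -1}, {"travel": [-257, -218, 35], "rotation": [0, 0, -0.17], "fingers": -1}, {"travel": [-514, -437, 70], "rotation": [0, 0, -0.344], "fingers": -1}, {"travel": [-514, -437, 70], "rotation": [0, 0, -0.344], "fingers": -1}, {"travel": [-514, -437, 70], "rotation": [0, 0, -0.344], "fingers": -1}], "squeeze": 60}}

```text
time_s: 2.5
tool_pos: [429.9, 248.0, 209.9]
ee_rot: [3.141, 0.001, 3.087]
wrist_force: [0.5, -0.1, -0.1]
width: 85.5
gripper_force: 0.0
```

```bash
python3 mv.py 556 -4 180 3.085
```

```text
t 2.5 pos [429.9 248.  209.9] travel [-139.6 -244.8   29.9] rot [0.    0.001 0.002] w 85.5 F [ 0.5 -0.1 -0.1] g 0.0 j [ 0.46  0.32  1.99 -0.    0.84 -1.05]
```

{"method": "carry_out", "body": {"motion": [{"travel": [-140, -245, 30], "rotation": [0, 0, 0], "fingers": -1}, {"travel": [-140, -245, 30], "rotation": [0, 0, 0], "fingers": -1}, {"travel": [-140, -245, 30], "rotation": [0, 0, 0], "fingers": -1}, {"travel": [-140, -245, 30], "rotation": [0, 0, 0], "fingers": -1}, {"travel": [-140, -245, 30], "rotation": [0, 0, 0], "fingers": -1}, {"travel": [-140, -245, 30], "rotation": [0, 0, 0], "fingers": -1}, {"travel": [-140, -245, 30], "rotation": [0, 0, 0], "fingers": -1}, {"travel": [-140, -245, 30], "rotation": [0, 0, 0], "fingers": -1}]}}

```text
time_s: 3.3
tool_pos: [555.0, -3.6, 179.5]
ee_rot: [3.141, -0.0, 3.083]
wrist_force: [0.6, 0.4, 0.2]
width: 85.4
gripper_force: 0.0
```

```bash
python3 mv.py 556 -4 32 3.085
```

```text
t 3.3 pos [555.   -3.6 179.5] travel [ -1.1  -0.4 147.5] rot [ 0.    -0.    -0.002] w 85.4 F [0.6 0.4 0.2] g 0.0 j [-0.06  0.43  1.89  0.    0.82 -1.57]
```

{"method": "carry_out", "body": {"motion": [{"travel": [-1, 0, 50], "rotation": [0, 0, 0], "fingers": -1}, {"travel": [-1, 0, 95], "rotation": [0, 0, 0], "fingers": -1}, {"travel": [-1, 0, 130], "rotation": [0, 0, 0], "fingers": -1}, {"travel": [-1, 0, 147], "rotation": [0, 0, 0], "fingers": -1}, {"travel": [-1, 0, 147], "rotation": [0, 0, 0], "fingers": -1}, {"travel": [-1, 0, 147], "rotation": [0, 0, 0], "fingers": 1}, {"travel": [-1, 0, 147], "rotation": [0, 0, 0], "fingers": 1}, {"travel": [-1, 0, 147], "rotation": [0, 0, 0], "fingers": 1}], "squeeze": 50}}

```text
time_s: 4.1
tool_pos: [556.8, -2.5, 34.7]
ee_rot: [3.141, 0.002, 3.085]
wrist_force: [-1.4, 3.8, 7.2]
width: 59.1
gripper_force: 51.9
```

{"method": "carry_out", "body": {"motion": [{"travel": [0, 0, 0], "rotation": [0, 0, 0], "fingers": 1}, {"travel": [0, 0, 0], "rotation": [0, 0, 0], "fingers": 1}, {"travel": [0, 0, 0], "rotation": [0, 0, 0], "fingers": 1}]}}

```text
time_s: 4.4
tool_pos: [556.9, -2.5, 34.7]
ee_rot: [3.141, 0.002, 3.085]
wrist_force: [-1.5, 3.9, 7.7]
width: 58.6
gripper_force: 51.9
```

```bash
python3 mv.py 426 4 60 3.085
```

```text
t 4.4 pos [556.9  -2.5  34.7] travel [131.   -0.9 -25.6] rot [ 0.     0.002 -0.   ] w 58.6 F [-1.5  3.9  7.7] g 51.9 j [-0.06  0.66  1.97  0.    0.51 -1.57]
```

{"method": "carry_out", "body": {"motion": [{"travel": [0, 0, -6], "rotation": [0, 0, 0], "fingers": 1}, {"travel": [30, 0, -6], "rotation": [0, 0, 0], "fingers": 1}, {"travel": [60, 0, -6], "rotation": [0, 0, 0], "fingers": 1}, {"travel": [85, 0, -6], "rotation": [0, 0, 0], "fingers": 1}, {"travel": [100, 0, -6], "rotation": [0, 0, 0], "fingers": 1}, {"travel": [100, 0, -30], "rotation": [0, 0, 0], "fingers": 1}, {"travel": [100, 0, -65], "rotation": [0, 0, 0], "fingers": 1}, {"travel": [100, 0, -80], "rotation": [0, 0, 0], "fingers": 1}]}}

```text
time_s: 5.2
tool_pos: [457.4, 2.7, 116.1]
ee_rot: [-3.142, 0.004, 3.085]
wrist_force: [-0.5, 0.3, -2.0]
width: 58.8
gripper_force: 54.6
```

```bash
python3 mv.py 505 -290 100 1.5; python3 - <<'E'
from h import *
c=read_camera('top');save(c,'t1.png',(180,130,450,330),2.9)
for r in spotter.landmark_of('mat','top')[:1]: print(ray(c,r['pixel'],0))
for r in spotter.trace('mat','top')[:2]:
    ys,xs=np.nonzero(r['region']);print(r['conf'],ray(c,[xs.mean(),ys.mean()],5),len(xs),ray(c,[xs.min(),ys.min()],5),ray(c,[xs.max(),ys.max()],5))
E
```

```text
t 5.2 pos [457.4   2.7 116.1] travel [ -64.1 -289.6   16.3] rot [0.003 0.003 1.585] w 58.8 F [-0.5  0.3 -2. ] g 54.6 j [-0.06  0.42  2.16 -0.    0.56 -1.57]
[ 4.74908312e+02 -2.94774929e+02  2.27373675e-13]
0.76 [ 472.63884005 -288.22007298    5.        ] 3600 [ 549.83467544 -199.62828303    5.        ] [ 396.7596984  -379.15100482    5.        ]
0.55 [514.72457437 327.02995994   5.        ] 109 [535.5043162 342.7886753   5.       ] [496.94425674 315.44531976   5.        ]
```

View pics/t1.png

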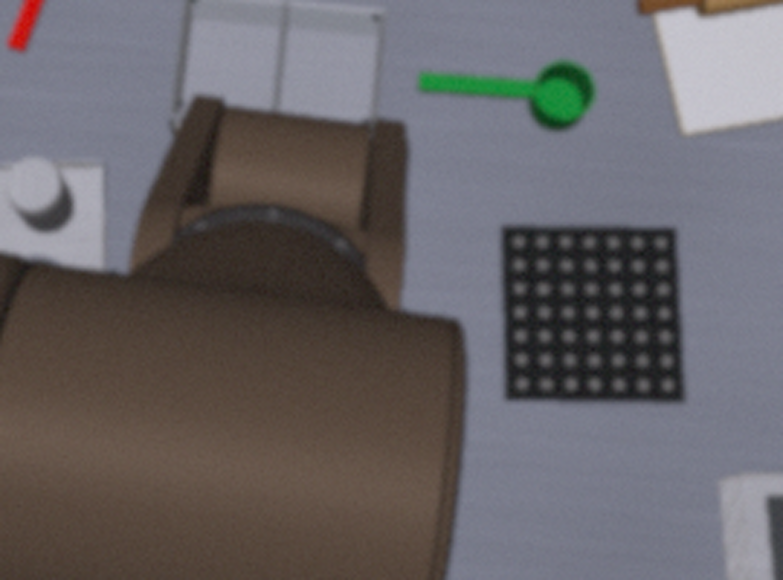

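The arm hides the scoop. The mat is clear at crop (592,313), which is about (473, -290). I carry the scoop there, turning it half round.

{"method": "carry_out", "body": {"motion": [{"travel": [-10, -45, 0], "rotation": [0, 0, 0.14], "fingers": 1}, {"travel": [-20, -90, 0], "rotation": [0, 0, 0.28], "fingers": 1}, {"travel": [-30, -135, 0], "rotation": [0, 0, 0.42], "fingers": 1}, {"travel": [-40, -180, 0], "rotation": [0, 0, 0.56], "fingers": 1}, {"travel": [-50, -225, 0], "rotation": [0, 0, 0.7], "fingers": 1}, {"travel": [-58, -262, 0], "rotation": [0, 0, 0.84], "fingers": 1}, {"travel": [-64, -289, 0], "rotation": [0, 0, 0.98], "fingers": 1}, {"travel": [-64, -289, 0], "rotation": [0, 0, 1.12], "fingers": 1}]}}

```text
time_s: 6.15
tool_pos: [504.1, -293.0, 112.0]
ee_rot: [3.141, 0.001, 1.956]
wrist_force: [0.1, -0.1, -2.0]
width: 58.6
gripper_force: 54.7
```

{"method": "carry_out", "body": {"motion": [{"travel": [0, 0, 0], "rotation": [0, 0, 0.14], "fingers": 1}, {"travel": [0, 0, 0], "rotation": [0, 0, 0.28], "fingers": 1}, {"travel": [0, 0, 0], "rotation": [0, 0, 0.42], "fingers": 1}, {"travel": [0, 0, 0], "rotation": [0, 0, 0.56], "fingers": 1}, {"travel": [0, 0, 0], "rotation": [0, 0, 0.7], "fingers": 1}, {"travel": [0, 0, 0], "rotation": [0, 0, 0.84], "fingers": 1}, {"travel": [0, 0, 0], "rotation": [0, 0, 0.98], "fingers": 1}, {"travel": [0, 0, 0], "rotation": [0, 0, 1.12], "fingers": 1}]}}

```text
time_s: 6.95
tool_pos: [503.3, -289.1, 111.8]
ee_rot: [-3.14, 0.0, 0.839]
wrist_force: [0.7, -0.5, -1.9]
width: 58.8
gripper_force: 54.7
```

```bash
python3 mv.py 505 -290 60 -0.057
```

```text
t 7.0 pos [ 503.3 -289.1  111.8] travel [ 0.5  1.9 51.8] rot [-0.001  0.001  0.896] w 58.8 F [ 0.7 -0.5 -1.9] g 54.7 j [-0.57  0.56  1.88 -0.    0.71  0.16]
```

{"method": "carry_out", "body": {"motion": [{"travel": [0, 0, 5], "rotation": [0, 0, 0.14], "fingers": 1}, {"travel": [0, 0, 15], "rotation": [0, 0, 0.28], "fingers": 1}, {"travel": [0, 0, 25], "rotation": [0, 0, 0.42], "fingers": 1}, {"travel": [0, 0, 35], "rotation": [0, 0, 0.56], "fingers": 1}, {"travel": [0, 0, 45], "rotation": [0, 0, 0.7], "fingers": 1}, {"travel": [0, 0, 52], "rotation": [0, 0, 0.84], "fingers": 1}, {"travel": [0, 0, 52], "rotation": [0, 0, 0.9], "fingers": 1}, {"travel": [0, 0, 52], "rotation": [0, 0, 0.9], "fingers": 1}]}}

```text
time_s: 7.75
tool_pos: [503.2, -289.0, 59.7]
ee_rot: [-3.141, 0.001, -0.056]
wrist_force: [0.3, 0.2, -2.7]
width: 58.6
gripper_force: 54.7
```

```bash
python3 mv.py 505 -290 40 -0.057; python3 - <<'E'
from ov import *
s=telemetry.observe();p=s['tool_pos']
view([681.5,26.6,-.06],[p[0],p[1],3.085,p[2]-34.7],0,'o2.png',{'scene':(130,110,290,250)},s=4)
E
```

```text
t 7.8 pos [ 503.2 -289.    59.7] travel [ 1.9  0.9 19.7] rot [-0.001  0.001  0.001] w 58.6 F [ 0.3  0.2 -2.7] g 54.7 j [-0.57  0.64  1.9  -0.    0.6   1.05]
```

View pics/o2.png

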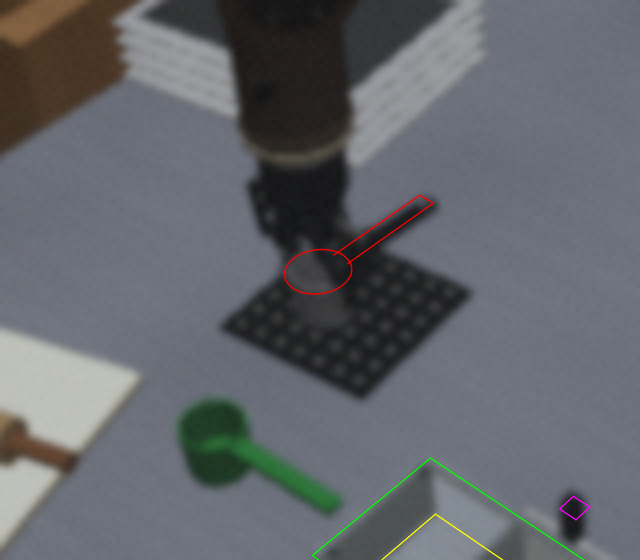

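The scoop hangs level over the mat at (318,272), with its handle pointing back to (430,203) as predicted. Now I lower it.

{"method": "carry_out", "body": {"motion": [{"travel": [0, 0, 10], "rotation": [0, 0, 0], "fingers": 1}, {"travel": [0, 0, 16], "rotation": [0, 0, 0], "fingers": 1}, {"travel": [0, 0, 20], "rotation": [0, 0, 0], "fingers": 1}, {"travel": [0, 0, 20], "rotation": [0, 0, 0], "fingers": 1}]}}

```text
time_s: 8.3
tool_pos: [503.5, -289.2, 40.1]
ee_rot: [-3.141, 0.001, -0.055]
wrist_force: [-0.3, -0.7, -1.3]
width: 58.8
gripper_force: 54.7
```

Almost touching down. I lower 1.5 mm more, release, and rise.

{"method": "carry_out", "body": {"motion": [{"travel": [0, 0, 1.5], "rotation": [0, 0, 0], "fingers": 1}, {"travel": [0, 0, 1.5], "rotation": [0, 0, 0], "fingers": -1}, {"travel": [0, 0, 1.5], "rotation": [0, 0, 0], "fingers": -1}, {"travel": [0, 0, 1.5], "rotation": [0, 0, 0], "fingers": -1}, {"travel": [0, 0, 1.5], "rotation": [0, 0, 0], "fingers": -1}, {"travel": [0, 0, -30], "rotation": [0, 0, 0], "fingers": -1}, {"travel": [0, 0, -80], "rotation": [0, 0, 0], "fingers": -1}, {"travel": [0, 0, -130], "rotation": [0, 0, 0], "fingers": -1}]}}

```text
time_s: 9.1
tool_pos: [503.1, -289.0, 171.7]
ee_rot: [-3.141, 0.002, -0.055]
wrist_force: [0.9, -0.7, 0.3]
width: 85.7
gripper_force: 0.0
```

```bash
python3 mv.py 614.5 78.8 180 -0.06
```

```text
t 9.1 pos [ 503.1 -289.   171.7] travel [  90.9 -373.4   -8.1] rot [-0.001  0.002  0.005] w 85.7 F [ 0.9 -0.7  0.3] g 0.0 j [-0.57  0.48  1.83 -0.    0.83  1.05]
```

{"method": "carry_out", "body": {"motion": [{"travel": [91, -373, -8], "rotation": [0, 0, 0.005], "fingers": -1}, {"travel": [91, -373, -8], "rotation": [0, 0, 0.005], "fingers": -1}, {"travel": [91, -373, -8], "rotation": [0, 0, 0.005], "fingers": -1}, {"travel": [91, -373, -8], "rotation": [0, 0, 0.005], "fingers": -1}, {"travel": [91, -373, -8], "rotation": [0, 0, 0.005], "fingers": -1}, {"travel": [91, -373, -8], "rotation": [0, 0, 0.005], "fingers": -1}, {"travel": [91, -373, -8], "rotation": [0, 0, 0.005], "fingers": -1}, {"travel": [91, -373, -8], "rotation": [0, 0, 0.005], "fingers": -1}]}}

```text
time_s: 9.9
tool_pos: [615.7, 81.2, 178.9]
ee_rot: [-3.141, -0.0, -0.059]
wrist_force: [0.5, -0.3, -0.3]
width: 85.6
gripper_force: 0.0
```

{"method": "carry_out", "body": {"motion": [{"travel": [0, 0, 0], "rotation": [0, 0, 0], "fingers": -0.3}, {"travel": [0, 0, 0], "rotation": [0, 0, 0], "fingers": -0.3}]}}

```text
time_s: 10.1
tool_pos: [615.0, 78.7, 178.5]
ee_rot: [3.141, 0.0, -0.058]
wrist_force: [-0.1, -0.8, -0.0]
width: 59.4
gripper_force: 0.0
```

```bash
python3 mv.py 613.5 79 97 -0.06
```

```text
t 10.1 pos [615.   78.7 178.5] travel [-1.4 -0.2 81.5] rot [0.    0.    0.002] w 59.4 F [-0.1 -0.8 -0. ] g 0.0 j [ 0.08  0.52  1.74 -0.    0.89  1.71]
```

{"method": "carry_out", "body": {"motion": [{"travel": [-1, 0, 40], "rotation": [0, 0, 0], "fingers": -0.3}, {"travel": [-1, 0, 70], "rotation": [0, 0, 0], "fingers": -0.3}, {"travel": [-1, 0, 80], "rotation": [0, 0, 0], "fingers": -0.3}, {"travel": [-1, 0, 80], "rotation": [0, 0, 0], "fingers": -0.3}, {"travel": [-1, 0, 80], "rotation": [0, 0, 0], "fingers": 1}, {"travel": [-1, 0, 80], "rotation": [0, 0, 0], "fingers": 1}, {"travel": [-1, 0, 80], "rotation": [0, 0, 0], "fingers": 1}, {"travel": [-1, 0, 80], "rotation": [0, 0, 0], "fingers": 1}], "squeeze": 40}}

```text
time_s: 10.9
tool_pos: [615.0, 76.3, 100.5]
ee_rot: [3.14, -0.002, -0.059]
wrist_force: [-2.3, -19.7, 10.8]
width: 15.3
gripper_force: 39.5
```

Knob gripped at y about 76.3, so the rack sits about 2 mm further toward -y than I estimated. I slide the shutter along tool +y.

{"method": "carry_out", "body": {"motion": [{"travel": [0, 20, 0], "rotation": [0, 0, 0], "fingers": 1}, {"travel": [0, 40, 0], "rotation": [0, 0, 0], "fingers": 1}, {"travel": [0, 60, 0], "rotation": [0, 0, 0], "fingers": 1}, {"travel": [0, 78, 0], "rotation": [0, 0, 0], "fingers": 1}, {"travel": [0, 90, 0], "rotation": [0, 0, 0], "fingers": 1}, {"travel": [0, 96, 0], "rotation": [0, 0, 0], "fingers": 1}, {"travel": [0, 98.5, 0], "rotation": [0, 0, 0], "fingers": 1}, {"travel": [0, 98.5, 0], "rotation": [0, 0, 0], "fingers": 1}]}}

```text
time_s: 11.7
tool_pos: [612.0, -20.1, 100.6]
ee_rot: [-3.141, -0.008, -0.061]
wrist_force: [15.6, 6.0, -5.0]
width: 15.3
gripper_force: 40.0
```

{"method": "carry_out", "body": {"motion": [{"travel": [0, 1.5, 0], "rotation": [0, 0, 0], "fingers": 1}, {"travel": [0, 1.5, 0], "rotation": [0, 0, 0], "fingers": 1}]}}

```text
time_s: 11.9
tool_pos: [612.0, -20.3, 100.6]
ee_rot: [-3.14, -0.008, -0.061]
wrist_force: [15.9, 19.3, -6.1]
width: 15.4
gripper_force: 40.4
```

At the end stop: 96.6 mm of travel and 19 N resistance. I release and rise, then move over to the handle.

{"method": "carry_out", "body": {"motion": [{"travel": [0, 0, 0], "rotation": [0, 0, 0], "fingers": -0.3}, {"travel": [0, 0, 0], "rotation": [0, 0, 0], "fingers": -0.3}, {"travel": [0, 0, 0], "rotation": [0, 0, 0], "fingers": -0.3}, {"travel": [0, 0, -40], "rotation": [0, 0, 0], "fingers": -0.3}, {"travel": [0, 0, -90], "rotation": [0, 0, 0], "fingers": -0.3}, {"travel": [-50, 0, -90], "rotation": [0, 0, 0], "fingers": -0.3}, {"travel": [-100, 30, -90], "rotation": [0, 0, 0], "fingers": -0.3}, {"travel": [-150, 80, -90], "rotation": [0, 0, 0], "fingers": -0.3}]}}

```text
time_s: 12.7
tool_pos: [473.4, -73.5, 189.2]
ee_rot: [3.142, -0.0, -0.058]
wrist_force: [0.2, -1.2, 0.6]
width: 55.7
gripper_force: 0.0
```

```bash
python3 mv.py 388 -282 150 -0.057; python3 - <<'E'
from ov import *
view([682,24.5,-.045],[503.5,-289,3.085,5],0.096,'o3.png',{'top':(230,115,320,220),'scene':(160,155,275,260)},s=3.8)
view([682,24.5,-.045],[503.5,-289,3.085,5],0.096,'o4.png',{'scene':(200,210,300,310)},s=6)
E
```

```text
t 12.7 pos [473.4 -73.5 189.2] travel [-73.2 213.1  39.2] rot [ 0.    -0.    -0.001] w 55.7 F [ 0.2 -1.2  0.6] g 0.0 j [-0.22  0.33  2.04 -0.    0.77  1.41]
```

View pics/o3.png

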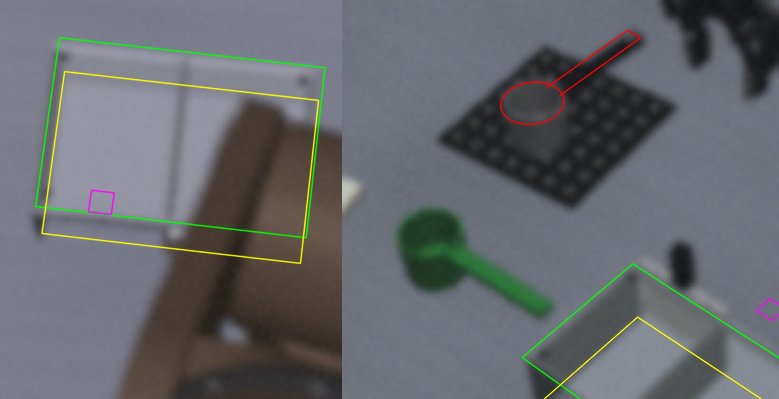

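View pics/o4.png

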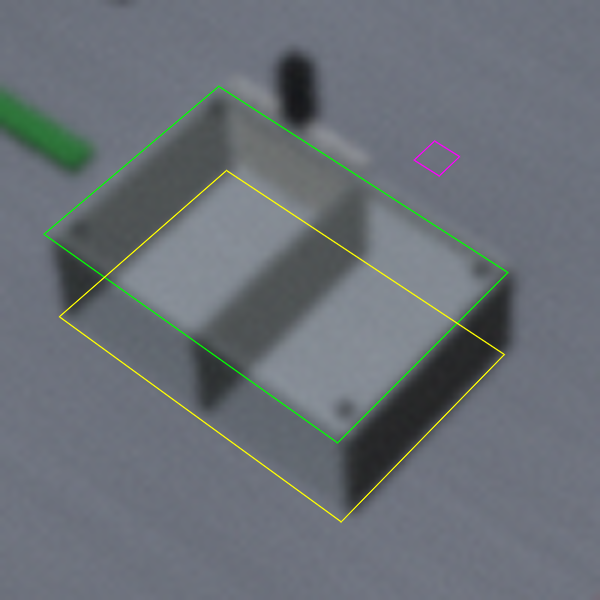

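The shutter now stands over the right-hand bay, with its knob at (297,88) in the zoomed scene view and the left bay open. The scoop stands upright on the mat at the predicted pose. Next I regrasp it by the handle.

{"method": "carry_out", "body": {"motion": [{"travel": [-73, 212, 39], "rotation": [0, 0, 0], "fingers": -0.3}, {"travel": [-73, 212, 39], "rotation": [0, 0, 0], "fingers": -0.3}, {"travel": [-73, 212, 39], "rotation": [0, 0, 0], "fingers": -0.3}, {"travel": [-73, 212, 39], "rotation": [0, 0, 0], "fingers": -0.3}, {"travel": [-73, 212, 39], "rotation": [0, 0, 0], "fingers": -0.3}, {"travel": [-73, 212, 39], "rotation": [0, 0, 0], "fingers": -0.3}, {"travel": [-73, 212, 39], "rotation": [0, 0, 0], "fingers": -0.3}]}}

```text
time_s: 13.85
tool_pos: [390.1, -281.4, 149.4]
ee_rot: [-3.141, 0.001, -0.061]
wrist_force: [-0.2, 0.5, 0.4]
width: 55.7
gripper_force: 0.0
```

```bash
python3 mv.py 388.5 -282.5 46 -0.057
```

```text
t 13.8 pos [ 390.1 -281.4  149.4] travel [ -1.5   1.3 103.4] rot [-0.001  0.001 -0.004] w 55.7 F [-0.2  0.5  0.4] g 0.0 j [-0.69  0.39  2.07  0.    0.68  0.94]
```

{"method": "carry_out", "body": {"motion": [{"travel": [-1, 1, 40], "rotation": [0, 0, 0], "fingers": -0.3}, {"travel": [-1, 1, 75], "rotation": [0, 0, 0], "fingers": -0.3}, {"travel": [-1, 1, 103], "rotation": [0, 0, 0], "fingers": -0.3}, {"travel": [-1, 1, 103], "rotation": [0, 0, 0], "fingers": -0.3}, {"travel": [-1, 1, 103], "rotation": [0, 0, 0], "fingers": 1}, {"travel": [-1, 1, 103], "rotation": [0, 0, 0], "fingers": 1}, {"travel": [-1, 1, 103], "rotation": [0, 0, 0], "fingers": 1}, {"travel": [-1, 1, 103], "rotation": [0, 0, 0], "fingers": 1}], "squeeze": 100}}

```text
time_s: 14.65
tool_pos: [389.7, -282.6, 47.9]
ee_rot: [3.14, -0.002, -0.06]
wrist_force: [2.5, 1.5, 1.2]
width: 15.8
gripper_force: 97.6
```

{"method": "carry_out", "body": {"motion": [{"travel": [0, 0, 0], "rotation": [0, 0, 0], "fingers": 1}, {"travel": [0, 0, 0], "rotation": [0, 0, 0], "fingers": 1}, {"travel": [0, 0, -15], "rotation": [0, 0, 0], "fingers": 1}, {"travel": [0, 0, -45], "rotation": [0, 0, 0], "fingers": 1}, {"travel": [0, 0, -45], "rotation": [0, 0, 0], "fingers": 1}, {"travel": [0, 0, -45], "rotation": [0, 0, 0], "fingers": 1}]}}

```text
time_s: 15.25
tool_pos: [389.0, -282.4, 92.0]
ee_rot: [3.141, -0.001, -0.06]
wrist_force: [-0.1, 0.2, -1.8]
width: 16.0
gripper_force: 97.8
```

```bash
python3 mv.py 453 83 90 -0.045;  python3 - <<'E'
from ov import *
s=telemetry.observe();p=s['tool_pos'];y=s['ee_rot'][2]+np.pi
view([680.5,24.5,-.045],[p[0]-115*np.cos(y),p[1]-115*np.sin(y),y,p[2]-41],96,'o5.png',{'scene':(130,130,290,250)},s=4)
E
```

```text
t 15.2 pos [ 389.  -282.4   92. ] travel [  41.8 -368.6    1.8] rot [ 0.001 -0.001 -0.015] w 16.0 F [-0.1  0.2 -1.8] g 97.8 j [-0.69  0.49  2.12 -0.    0.53  0.94]
```

View pics/o5.png

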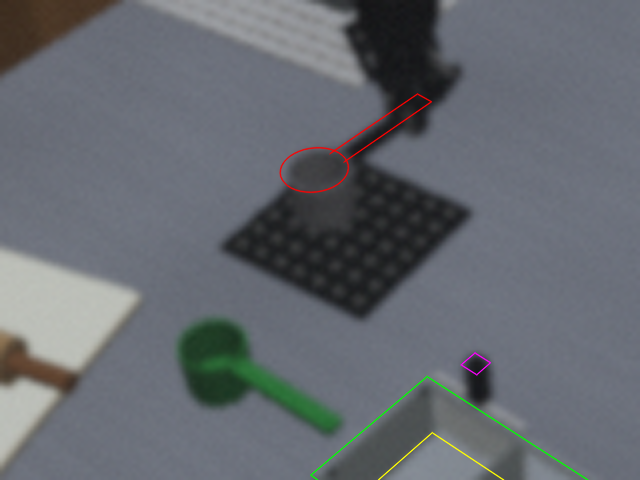

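The scoop is held level at (322,175), about 2 mm lower in the grip than drawn. The knob overlay matches at (476,364). I carry it to the front of the uncovered bay.

{"method": "carry_out", "body": {"motion": [{"travel": [0, -40, 0], "rotation": [0, 0, 0], "fingers": 1}, {"travel": [0, -85, 0], "rotation": [0, 0, 0], "fingers": 1}, {"travel": [0, -130, 0], "rotation": [0, 0, 0], "fingers": 1}, {"travel": [0, -175, 0], "rotation": [0, 0, 0], "fingers": 1}, {"travel": [5, -220, 0], "rotation": [0, 0, 0], "fingers": 1}, {"travel": [15, -265, 0], "rotation": [0, 0, -0.015], "fingers": 1}, {"travel": [28, -310, 0], "rotation": [0, 0, -0.015], "fingers": 1}, {"travel": [38, -345, 0], "rotation": [0, 0, -0.015], "fingers": 1}]}}

```text
time_s: 16.2
tool_pos: [447.6, 62.3, 91.1]
ee_rot: [3.142, 0.001, -0.044]
wrist_force: [0.2, -0.2, -1.5]
width: 16.0
gripper_force: 98.0
```

{"method": "carry_out", "body": {"motion": [{"travel": [4, -24, 0], "rotation": [0, 0, 0], "fingers": 1}, {"travel": [4, -24, 0], "rotation": [0, 0, 0], "fingers": 1}, {"travel": [4, -24, 20], "rotation": [0, 0, 0], "fingers": 1}, {"travel": [4, -24, 40], "rotation": [0, 0, 0], "fingers": 1}, {"travel": [4, -24, 40], "rotation": [0, 0, 0], "fingers": 1}]}}

```text
time_s: 16.7
tool_pos: [450.7, 83.0, 49.6]
ee_rot: [3.141, 0.005, -0.045]
wrist_force: [-0.0, 0.8, -0.8]
width: 16.0
gripper_force: 98.0
```

```bash
python3 mv.py 453 83 48 -0.045;  python3 - <<'E'
from ov import *
s=telemetry.observe();p=s['tool_pos'];y=s['ee_rot'][2]+np.pi
view([680.5,24.5,-.045],[p[0]-115*np.cos(y),p[1]-115*np.sin(y),y,p[2]-43],96,'o6.png',{'scene':(215,195,325,315)},s=5)
E
```

```text
t 16.7 pos [450.7  83.   49.6] travel [ 2.3 -0.1  1.6] rot [ 0.001  0.005 -0.   ] w 16.0 F [-0.   0.8 -0.8] g 98.0 j [ 0.12  0.56  2.18 -0.    0.41  1.73]
```

View pics/o6.png

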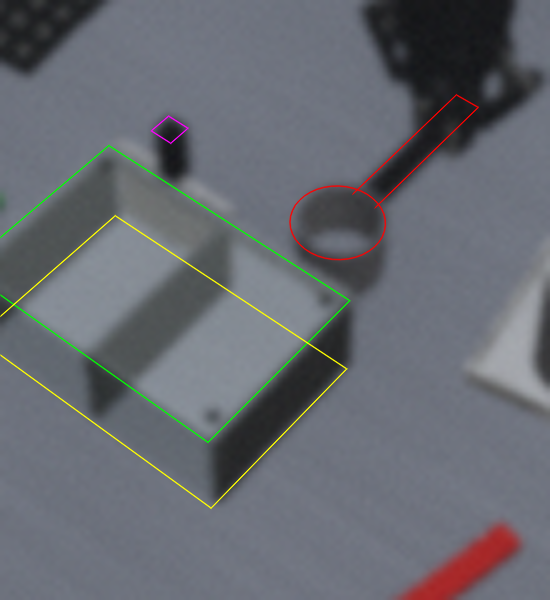

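The cup is lined up with the uncovered bay, at (338,222). I lower it a little and slide it in.

{"method": "carry_out", "body": {"motion": [{"travel": [5, 0, 2.5], "rotation": [0, 0, 0], "fingers": 1}, {"travel": [25, 0, 2.5], "rotation": [0, 0, 0], "fingers": 1}, {"travel": [45, 0, 2.5], "rotation": [0, 0, 0], "fingers": 1}, {"travel": [65, 0, 2.5], "rotation": [0, 0, 0], "fingers": 1}, {"travel": [85, 0, 2.5], "rotation": [0, 0, 0], "fingers": 1}, {"travel": [102, 0, 2.5], "rotation": [0, 0, 0], "fingers": 1}, {"travel": [112, 0, 2.5], "rotation": [0, 0, 0], "fingers": 1}, {"travel": [112, 0, 2.5], "rotation": [0, 0, 0], "fingers": 1}]}}

```text
time_s: 17.65
tool_pos: [566.2, 78.5, 49.7]
ee_rot: [-3.141, -0.002, -0.046]
wrist_force: [-0.6, 0.3, -1.5]
width: 15.7
gripper_force: 98.0
```

{"method": "carry_out", "body": {"motion": [{"travel": [0, 0, 2], "rotation": [0, 0, 0], "fingers": 1}, {"travel": [0, 0, 3], "rotation": [0, 0, 0], "fingers": 1}, {"travel": [0, 0, 3], "rotation": [0, 0, 0], "fingers": 1}]}}

```text
time_s: 17.95
tool_pos: [563.7, 78.6, 46.1]
ee_rot: [3.141, 0.001, -0.045]
wrist_force: [0.1, 1.0, -1.4]
width: 16.1
gripper_force: 98.0
```

Not on the table yet. I lower it in steps.

{"method": "carry_out", "body": {"motion": [{"travel": [0, 0, 1.5], "rotation": [0, 0, 0], "fingers": 1}, {"travel": [0, 0, 2.5], "rotation": [0, 0, 0], "fingers": 1}, {"travel": [0, 0, 2.5], "rotation": [0, 0, 0], "fingers": 1}]}}

```text
time_s: 18.25
tool_pos: [564.5, 78.7, 43.7]
ee_rot: [3.142, 0.0, -0.045]
wrist_force: [-0.6, 0.6, -0.4]
width: 15.7
gripper_force: 98.3
```

{"method": "carry_out", "body": {"motion": [{"travel": [0, 0, 1], "rotation": [0, 0, 0], "fingers": 1}, {"travel": [0, 0, 1], "rotation": [0, 0, 0], "fingers": -0.2}, {"travel": [0, 0, 1], "rotation": [0, 0, 0], "fingers": -0.2}, {"travel": [0, 0, 1], "rotation": [0, 0, 0], "fingers": -0.2}, {"travel": [0, 0, 1], "rotation": [0, 0, 0], "fingers": -0.2}, {"travel": [0, 0, -40], "rotation": [0, 0, 0], "fingers": -0.2}, {"travel": [0, 0, -90], "rotation": [0, 0, 0], "fingers": -0.2}, {"travel": [0, 0, -140], "rotation": [0, 0, 0], "fingers": -0.2}]}}

```text
time_s: 19.05
tool_pos: [564.0, 78.6, 185.0]
ee_rot: [3.141, 0.001, -0.045]
wrist_force: [1.9, -0.2, -0.3]
width: 51.3
gripper_force: 0.0
```

{"method": "carry_out", "body": {"motion": [{"travel": [0, 50, 0], "rotation": [0, 0, 0], "fingers": -0.2}, {"travel": [-40, 100, 0], "rotation": [0, 0, 0], "fingers": -0.2}, {"travel": [-80, 150, 0], "rotation": [0, 0, 0], "fingers": -0.2}, {"travel": [-80, 200, 0], "rotation": [0, 0, 0], "fingers": -0.2}, {"travel": [-80, 250, 0], "rotation": [0, 0, 0], "fingers": -0.2}, {"travel": [-80, 300, 0], "rotation": [0, 0, 0], "fingers": -0.2}, {"travel": [-80, 300, 0], "rotation": [0, 0, 0], "fingers": -0.2}, {"travel": [-80, 300, 0], "rotation": [0, 0, 0], "fingers": -0.2}]}}

```text
time_s: 19.85
tool_pos: [471.0, -220.7, 183.9]
ee_rot: [3.141, -0.001, -0.049]
wrist_force: [0.8, 0.6, -0.8]
width: 51.3
gripper_force: 0.0
```

```bash
python3 mv.py 500 -200 180 0;  python3 - <<'E'
from ov import *
view([680.5,24.5,-.045],[678,72.5,3.097,0],96,'o7.png',{'scene':(215,195,325,310),'top':(220,120,320,235)},s=3.7)
E
```

```text
t 19.9 pos [ 471.  -220.7  183.9] travel [ 28.  -22.    3.9] rot [ 0.001 -0.001 -0.049] w 51.3 F [ 0.8  0.6 -0.8] g 0.0 j [-0.5   0.38  1.96 -0.    0.79  1.12]
```

View pics/o7.png

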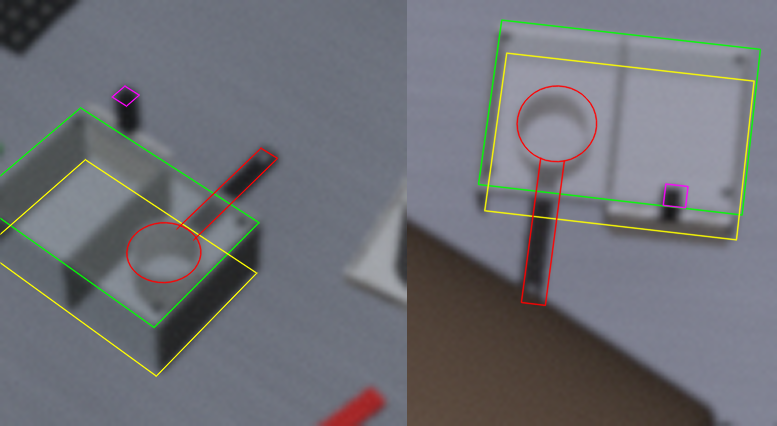

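The cup ring at top (556,124) is wholly under the roof. The handle sticks out to (535,303), and the knob at (673,198) is at the end stop. I hand the job in.

```bash
python3 -c "
from h import *
print(env.close_job())"
```

```text
the job is handed in; nothing more can be done
None
```

The job is handed in: the scoop was taken out and stood on the mat, the shutter was slid to its end stop, and the scoop now stands upright in the uncovered bay, cup under the roof and handle out front; it took about 20 s, the utensils on the tray were left alone, and the hand-in returned no verdict.

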